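# Fill the pigment tray on its sensing station

### The arm

A 6-joint arm with a two-finger parallel gripper is mounted at the origin on the work surface. World frame = base frame: x ahead of the robot, y to its left, z up, the work surface at z = 0. Lengths are in m, angles in rad, forces in N, time in s.
With the tool pointing down it reaches from about 0.375 to 0.975 m from the base axis. Payload 3.8 kg.
Tool frame: the origin (TCP) lies between the finger pads; the fingertips stand 22 mm ahead of it and the grasp point (between the pads) lies 3 mm ahead of it; z points along the fingers, y is the direction in which the jaws open and shut (so a half turn about z gives the same grasp; the last joint's range is limited). The gripper opens to 85 mm and grips with 20 to 120 N. Pads are 22 mm wide; open, the fingers measure 114 mm over their backs; the gripper's body (76 mm by 85 mm) begins 54 mm behind the grasp point. The pads swing forward as they close: fully open they stand 13 mm farther back than shut.
Start: joints at [1.211, 0.264, 1.604, -0, 1.274, -0.037], TCP at [0.214, 0.64, 0.224] pointing down, gripper open.
Joint ranges: [-2.63, 2.63], [-0.94, 2.18], [0.31, 2.57], [-1.31, 4.45], [0, 2.66], [-2.55, 2.55]. Speed limits (rad/s): [2.57, 2.57, 3.14, 3.14, 3.14, 3.14].

### API

Orientations are given as a rotation vector (axis times angle).
In Python, from workcell import * gives the robot as it stands.
- The arm moves only by the tool step_arm, never from a script. Its argument "motion" is a list that holds one entry, the list of rows, each a list of 7 numbers: the finger opening in m, from 0 to 0.0854, then the shift along the world's x, y, z in m, then the turn, a rotation vector about the world's x, y, z in degrees. A call has exactly 8 rows; each row is the pose to reach, as a shift and turn from the pose measured when the call began; what a row does not reach only later rows make up. A row lasts 1/8 s, in which the tool goes at most 62.5 mm and 10.7 degrees, less where a joint would pass 70% of its speed; a pose out of reach is approached as far as the arm can. A call with a gripper value outside its range is refused whole. The fingers move at their own pace and stop on an object; "newtons" is the grip in N (left out, the last holds). Time passes only in rows, so rows that repeat a pose let the fingers close, or fill a call up. It gives the time, the measured TCP pose, the force and the opening at its end, in the units of the state.
- read_state(): the state, without advancing time (a new reading comes with each control period).
- read_camera(name): name is "scene" or "top"; returns (picture, depth): 480x640x3 uint8, blue, green, red; 480x640 float32, m along the optical axis (not along the pixel's ray), 0 where there is no reading.
- get_calibration(name): a dict with "K" (3x3 intrinsics, pixels), "world_from_camera" (4x4, takes a point from camera to world coordinates). Camera axes: x right, y down, z forward; pixel columns grow to the right and rows downward; lengths in m; the calibration is good to about 2 mm. A picture is of the moment at which its call begins. get_calibration takes no time and is no camera call.
- finish_job(): hands the job in, once; it reports no verdict.
Trained networks look in the newest picture that a camera, given by its name, has taken for a name from the list of things; names that differ only in an ending like _2 or _b are one class to them, and where a whole thing is asked for, a point or a joint stands for the part that bears it (a point fixed in the world has none). Each returns a list of dicts, best first, with "score" (0 to 1); they miss things now and then, are a little off and sometimes report something else, mostly with a low value. They report only what shows in the picture. A call takes as long as a camera call. They do not tell look-alikes from the thing itself.
- spot_in(camera, thing): "xyz" ([x, y, z] in m, in the coordinates of the camera as it stood for that picture, good to about 4 mm: the middle of the surface that is visible of it).
- regions_of(camera, thing): "region" (480x640 bool, what is visible of it).
The state is a dict: "time": time; "q": joint angles; "joint_vel": joint speeds; "joint_torque": joint torques, N m; "tool_pos": TCP position; "tcp_rot": TCP orientation; "wrist_force": force on the tool from outside, world axes, zero at the start; "torque": the same for the moment, N m; "width": opening from 0.0 (shut) to 1.0 (fully open).
Only numpy, scipy, OpenCV 4.12 (cv2) and the standard library are available. Lean on these libraries where they do the work, as an engineer would, in place of code of your own. Each camera call takes 0.05 s, during which the arm holds its last target. There are 200 camera calls.

### The job

First set the orange tray, with the bottle that is in it, flat in the filling station so that it holds the red sensing pin fully down; only then move every pigment bottle from the two grey trays into free pockets of the orange tray, each standing upright on the pocket's floor. When the grey trays are empty, stack them squarely one on the other, right way up and lengthwise on the black rubber mat, and leave everything else on the table where it is, with the orange tray still holding the pin down.

Things in the scene. Friction and masses are not known exactly. Their poses are not given: they have to be found in the camera images.
- tray_orange_c (a point): The orange tray, 227 (its x) x 44 (y) x 30 mm high, walls and floor 4, about 0.2 kg; a row of six open pockets with centres at x = -92.5, -55.5, -18.5, 18.5, 55.5, 92.5 from its middle, each 34 x 36 inside; dividers 3 thick, as high as the rim. Grip it across its width at mid-length. Point: tray centre, half-way up. Starts with one bottle.
- tray_grey1_c (a point): A grey tray, 227 (its x) x 44 (y) x 30 mm high, walls and floor 4, about 0.2 kg; a row of six open pockets with centres at x = -92.5, -55.5, -18.5, 18.5, 55.5, 92.5 from its middle, each 34 x 36 inside; dividers 3 thick, as high as the rim. Grip it across its width at mid-length. Point: tray centre, half-way up. Same shape as the orange one.
- tray_grey2_c (a point): The other grey tray, 227 (its x) x 44 (y) x 30 mm high, walls and floor 4, about 0.2 kg; a row of six open pockets with centres at x = -92.5, -55.5, -18.5, 18.5, 55.5, 92.5 from its middle, each 34 x 36 inside; dividers 3 thick, as high as the rim. Grip it across its width at mid-length. Point: tray centre, half-way up. Same shape as the orange one.
- bottle0_c (a point): Small white pigment bottle with a red cap, an upright cylinder 26 in diameter and 64 high, 45 g, part-filled and so bottom-heavy; it stands in a tray pocket and rises 38 above the rim. This point is its centre, 32 above its foot; z is its axis. It starts in the orange tray. (mm)
- bottle1_c (a point): Small white pigment bottle with a yellow cap, an upright cylinder 26 in diameter and 64 high, 45 g, part-filled and so bottom-heavy; it stands in a tray pocket and rises 38 above the rim. This point is its centre, 32 above its foot; z is its axis. It starts in a grey tray, or is absent (None). (mm)
- bottle2_c (a point): Small white pigment bottle with a blue cap, an upright cylinder 26 in diameter and 64 high, 45 g, part-filled and so bottom-heavy; it stands in a tray pocket and rises 38 above the rim. This point is its centre, 32 above its foot; z is its axis. It starts in a grey tray, or is absent (None). (mm)
- bottle3_c (a point): Small white pigment bottle with a green cap, an upright cylinder 26 in diameter and 64 high, 45 g, part-filled and so bottom-heavy; it stands in a tray pocket and rises 38 above the rim. This point is its centre, 32 above its foot; z is its axis. It starts in a grey tray, or is absent (None). (mm)
- bottle4_c (a point): Small white pigment bottle with a black cap, an upright cylinder 26 in diameter and 64 high, 45 g, part-filled and so bottom-heavy; it stands in a tray pocket and rises 38 above the rim. This point is its centre, 32 above its foot; z is its axis. It starts in a grey tray, or is absent (None). (mm)
- bottle5_c (a point): Small white pigment bottle with a red cap, an upright cylinder 26 in diameter and 64 high, 45 g, part-filled and so bottom-heavy; it stands in a tray pocket and rises 38 above the rim. This point is its centre, 32 above its foot; z is its axis. It starts in a grey tray, or is absent (None). (mm)
- dock_seat (a point): Filling station: fixed aluminium plate 262 (x) x 80 (y) x 14 mm. A tray lies lengthwise between blue guides 20 high (end stops; side guides near the ends, sides open for 150 mid-length), which lean outwards and leave about 3 mm play all round at their foot. Point: middle of the plate's top face, where the middle of the tray's underside belongs; x along the tray.
- pin_top (a point): Top of the station's sensing pin, a red upright pin 10 in diameter that stands 6 proud of the plate, 60 from its middle towards +x; a tray seated flat on the plate holds it down by its own weight (about 0.6 N). (mm)
- pin (a joint): Sensing pin travel in m: 0 up, 0.006 fully depressed (flush with the plate); it springs back.
- mat_top (a point): Black rubber mat for emptied trays, fixed, 250 (its x) x 66 (its y) x 6 thick. This point is the middle of its top face; x along its length. (mm)
- sanding_block: Bystander: blue foam sanding block, 110 x 65 x 30 mm. Origin under its middle.
- cork_block: Bystander: cork sanding block, 50 x 90 x 28 mm. Origin under its middle.
- tape_roll: Bystander: roll of yellow tape lying flat, 60 across, 24 high mm. Origin under its middle.
- screwdriver: Bystander: screwdriver lying flat, about 150 long, handle 24 thick, mm. Origin under its middle.
- board_fin: Bystander: flat black surfboard fin, about 110 long and 115 deep, 7 thick, mm. Origin under its middle.
Not all that is in view belongs to the job. What is shaped like the part that bears tray_grey2_c but blue is not meant.

How it is judged:
On the way:
1. the orange tray is seated in the filling station and, let go, holds the pin down, before any bottle has been added to it (value of joint pin above 0.0045 m and x of tray_orange_c in the frame of dock_seat between -0.012 and 0.012 m and y of tray_orange_c in the frame of dock_seat between -0.008 and 0.008 m and z of tray_orange_c in the frame of dock_seat between 0.011 and 0.019 m and contact force between the fingers and tray_orange below 0.1 N and (x of bottle1_c in the frame of tray_orange_c above 0.12 m or x of bottle1_c in the frame of tray_orange_c below -0.12 m or y of bottle1_c in the frame of tray_orange_c above 0.035 m or y of bottle1_c in the frame of tray_orange_c below -0.035 m) and (x of bottle2_c in the frame of tray_orange_c above 0.12 m or x of bottle2_c in the frame of tray_orange_c below -0.12 m or y of bottle2_c in the frame of tray_orange_c above 0.035 m or y of bottle2_c in the frame of tray_orange_c below -0.035 m) and (x of bottle3_c in the frame of tray_orange_c above 0.12 m or x of bottle3_c in the frame of tray_orange_c below -0.12 m or y of bottle3_c in the frame of tray_orange_c above 0.035 m or y of bottle3_c in the frame of tray_orange_c below -0.035 m) and (x of bottle4_c in the frame of tray_orange_c above 0.12 m or x of bottle4_c in the frame of tray_orange_c below -0.12 m or y of bottle4_c in the frame of tray_orange_c above 0.035 m or y of bottle4_c in the frame of tray_orange_c below -0.035 m) and (x of bottle5_c in the frame of tray_orange_c above 0.12 m or x of bottle5_c in the frame of tray_orange_c below -0.12 m or y of bottle5_c in the frame of tray_orange_c above 0.035 m or y of bottle5_c in the frame of tray_orange_c below -0.035 m)), for 0.3 s.
At the end, for the whole second after the job is handed in: Orange tray flat in the station, pin down 4.5 mm or more; every bottle upright on the floor of one of its pockets; one grey tray flat on the mat (25 mm along, 20 across, 0.2 rad), the other flat on it (15, 12, 0.12 rad) (value of joint pin above 0.0045 m and x of tray_orange_c in the frame of dock_seat between -0.012 and 0.012 m and y of tray_orange_c in the frame of dock_seat between -0.008 and 0.008 m and z of tray_orange_c in the frame of dock_seat between 0.011 and 0.019 m and x of bottle0_c in the frame of tray_orange_c between -0.109 and 0.109 m and y of bottle0_c in the frame of tray_orange_c between -0.015 and 0.015 m and z of bottle0_c in the frame of tray_orange_c between 0.016 and 0.026 m and angle between each of bottle0_c, bottle1_c, bottle2_c, bottle3_c, bottle4_c, bottle5_c's own z axis and vertical below 0.2 rad and x of bottle1_c in the frame of tray_orange_c between -0.109 and 0.109 m and y of bottle1_c in the frame of tray_orange_c between -0.015 and 0.015 m and z of bottle1_c in the frame of tray_orange_c between 0.016 and 0.026 m and x of bottle2_c in the frame of tray_orange_c between -0.109 and 0.109 m and y of bottle2_c in the frame of tray_orange_c between -0.015 and 0.015 m and z of bottle2_c in the frame of tray_orange_c between 0.016 and 0.026 m and x of bottle3_c in the frame of tray_orange_c between -0.109 and 0.109 m and y of bottle3_c in the frame of tray_orange_c between -0.015 and 0.015 m and z of bottle3_c in the frame of tray_orange_c between 0.016 and 0.026 m and x of bottle4_c in the frame of tray_orange_c between -0.109 and 0.109 m and y of bottle4_c in the frame of tray_orange_c between -0.015 and 0.015 m and z of bottle4_c in the frame of tray_orange_c between 0.016 and 0.026 m and x of bottle5_c in the frame of tray_orange_c between -0.109 and 0.109 m and y of bottle5_c in the frame of tray_orange_c between -0.015 and 0.015 m and z of bottle5_c in the frame of tray_orange_c between 0.016 and 0.026 m and ((x of tray_grey1_c in the frame of mat_top between -0.025 and 0.025 m and y of tray_grey1_c in the frame of mat_top between -0.02 and 0.02 m and z of tray_grey1_c in the frame of mat_top between 0.011 and 0.019 m and angle between the x axis of tray_grey1_c and the x axis of mat_top, either way round below 0.2 rad and x of tray_grey2_c in the frame of tray_grey1_c between -0.015 and 0.015 m and y of tray_grey2_c in the frame of tray_grey1_c between -0.012 and 0.012 m and z of tray_grey2_c in the frame of tray_grey1_c between 0.026 and 0.034 m and angle between the x axis of tray_grey2_c and the x axis of tray_grey1_c, either way round below 0.12 rad and angle between tray_grey2_c's own z axis and vertical below 0.08 rad) or (x of tray_grey2_c in the frame of mat_top between -0.025 and 0.025 m and y of tray_grey2_c in the frame of mat_top between -0.02 and 0.02 m and z of tray_grey2_c in the frame of mat_top between 0.011 and 0.019 m and angle between the x axis of tray_grey2_c and the x axis of mat_top, either way round below 0.2 rad and x of tray_grey1_c in the frame of tray_grey2_c between -0.015 and 0.015 m and y of tray_grey1_c in the frame of tray_grey2_c between -0.012 and 0.012 m and z of tray_grey1_c in the frame of tray_grey2_c between 0.026 and 0.034 m and angle between the x axis of tray_grey1_c and the x axis of tray_grey2_c, either way round below 0.12 rad and angle between tray_grey1_c's own z axis and vertical below 0.08 rad))); the robot touches nothing.
It fails at once if a bystander is moved by more than 40 mm (distance of any of sanding_block, cork_block, tape_roll, screwdriver, board_fin from where it was at the start of the episode above 0.04 m).
Of bottle1, bottle2, bottle3, bottle4, bottle5 only 3 to 5 are there at a start; the rules pass over those that are not, and their reading is None.
At some moment in a run one of tray_grey1, tray_grey2 may be knocked a few centimetres aside while the robot is not near it.
It also fails if it takes over 210 s, if anything falls off the work surface, if the arm or the gripper's body presses on something with over 40 N, if the wrist force passes 120 N, or if a joint passes its speed limit or range.

## Working session

There is one attempt and no reset: what is moved stays moved. The work goes in short steps, Python scripts to look and compute and a tool call to move; the robot and the scene stay as the last step left them, time stands still between calls to the robot, and variables do not carry over. Pictures are saved under pics/ and viewed, on a budget of 14 in all, crops included, one or two more only if the job needs it, and the job is handed in when it is done.

Besides the shell and the picture viewer there is one more tool, called after ">>>" as a command line: name --argument value ..., lists and objects as JSON in quotes. step_arm: Moves the arm, as the interface text tells. Its arguments: {"type":"object","properties":{"motion":{"type":"array"},"newtons":{"type":"number"}},"required":["motion"]}

```bash
mkdir -p pics; ls; python3 - <<'E'
from workcell import *
import cv2
for n in("scene","top"):
    im,d=read_camera(n); cv2.imwrite(f"pics/{n}0.png",im)
    c=get_calibration(n); print(n,c["K"],c["world_from_camera"].round(3))
print(read_state())
E
```

```text
pics
scene [[512.38106365   0.         313.94423806]
 [  0.         512.38106365 239.01936929]
 [  0.           0.           1.        ]] [[-0.142  0.681 -0.718  1.277]
 [ 0.99   0.09  -0.11   0.117]
 [-0.01  -0.727 -0.687  0.821]
 [ 0.     0.     0.     1.   ]]
top [[581.1789006    0.         327.45193091]
 [  0.         581.1789006  233.81885174]
 [  0.           0.           1.        ]] [[ 0.017 -0.997  0.081  0.352]
 [-1.    -0.017 -0.002  0.011]
 [ 0.003 -0.081 -0.997  1.276]
 [ 0.     0.     0.     1.   ]]
{'time': 0.1, 'q': array([ 1.21110672e+00,  2.64696290e-01,  1.60527215e+00,  1.48203369e-05,
        1.27368990e+00, -3.68763406e-02]), 'joint_vel': array([ 0.00088371, -0.00224828, -0.00430769,  0.00194483, -0.00045523,
       -0.00051535]), 'joint_torque': array([-8.54461564e-05, -5.16707003e+01, -3.68586874e+01,  1.48137502e-05,
        6.16684556e-03, -1.83486173e-05]), 'tool_pos': array([0.21387361, 0.63949558, 0.22295534]), 'tcp_rot': array([-0.5048139 , -3.10034086,  0.00317639]), 'wrist_force': array([0.44708949, 0.4852947 , 0.06146062]), 'torque': array([-0.0009088 ,  0.08853451,  0.00091732]), 'width': 1.0011797597431}
```

View pics/top0.png

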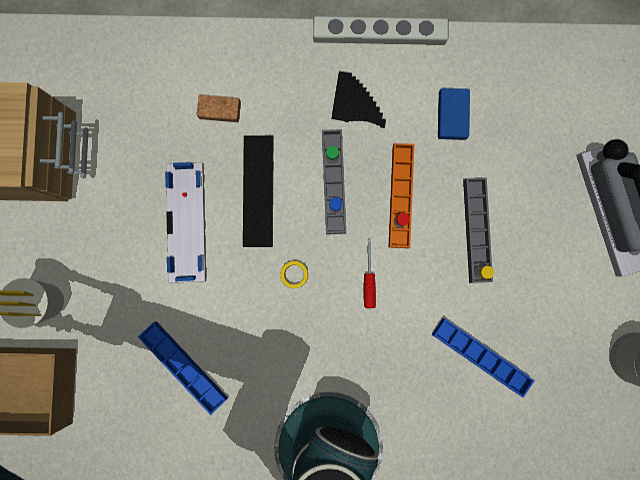

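View pics/scene0.png

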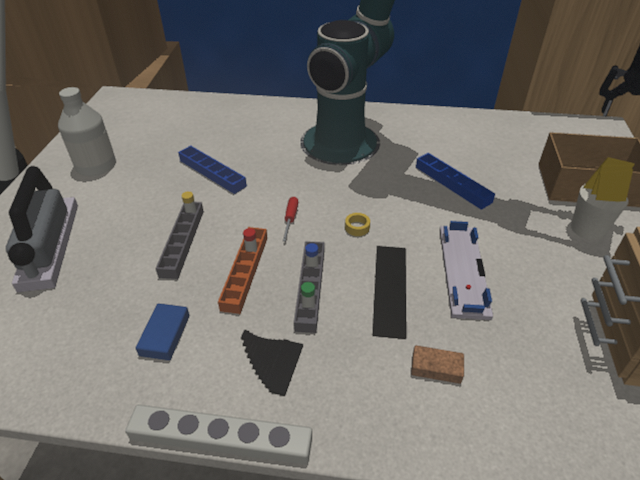

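The top view shows these candidates:
- **Grey trays:** one at (333,182) with green and blue bottles, one at (478,230) with a yellow bottle.
- **Orange tray:** at (401,195), holding the red bottle.
- **Mat and dock:** mat at (258,190), dock at (185,222) with its pin at (184,195).
- **Look-alikes:** the blue trays at (183,367) and (483,356) are not meant.

Next I'll measure poses.

```bash
cat > h.py <<'E'
from workcell import *
import numpy as np, cv2
from scipy.spatial.transform import Rotation as R
def look(cam="top"):
    im,d=read_camera(cam); c=get_calibration(cam); K=c["K"]; T=c["world_from_camera"]
    v,u=np.mgrid[:480,:640]
    P=np.stack([(u-K[0,2])/K[0,0]*d,(v-K[1,2])/K[1,1]*d,d],-1)@T[:3,:3].T+T[:3,3]
    P[d==0]=np.nan
    return im,P
def rect(P,mask,zlo,zhi):
    z=P[...,2]; m=mask&(z>zlo)&(z<zhi)
    p=P[m]; (c,s,a)=cv2.minAreaRect((p[:,:2]*1000).astype(np.float32))
    if s[0]<s[1]: a-=90; s=s[::-1]
    a=(a+90)%180-90
    return np.round(c,1),np.round(s,1),round(a,1),round(float(np.median(p[:,2]))*1000,1),len(p)
def tool():
    s=read_state(); y=R.from_rotvec(s["tcp_rot"]).as_matrix()
    print("t",round(s["time"],2),"tcp mm",(s["tool_pos"]*1000).round(1),"jaw deg",round(np.degrees(np.arctan2(y[1,1],y[0,1])),1),"zax",y[:,2].round(3),"w",round(s["width"]*85.4,1),"F",s["wrist_force"].round(1))
E
cat > m.py <<'E'
from h import *
tool()
im,P=look()
hsv=cv2.cvtColor(im,cv2.COLOR_BGR2HSV)
for t in["tray_orange_c","tray_grey1_c","bottle0_c","dock_seat","mat_top"]:
    try: r=regions_of("top",t)
    except Exception as e: print(t,e); continue
    for o in r:
        m=o["region"]
        if m.sum()<10: continue
        b=im[m].mean(0).astype(int); z=P[...,2][m]; zt=np.nanpercentile(z,90)
        vv,uu=np.nonzero(m)
        lo=zt-.008 if "bottle" in t else (.022 if "tray" in t else .004)
        try: print(t,round(o["score"],2),"px",int(uu.mean()),int(vv.mean()),"bgr",b,"ztop",round(zt*1000,1),*rect(P,m,lo,zt+.006))
        except Exception as e: print(t,e)
E
python3 m.py
```

```text
t 0.1 tcp mm [213.9 639.5 223. ] jaw deg 71.5 zax [-0.001 -0.002 -1.   ] w 85.5 F [0.4 0.5 0.1]
tray_orange_c 0.83 px 400 193 bgr [ 22  81 159] ztop 30.1 [ 542.8 -150.8] [228.1  45. ] -2.0 28.4 700
tray_grey1_c 0.69 px 476 226 bgr [78 76 75] ztop 29.7 [ 469.8 -317.8] [227.8  46.4] 3.0 28.2 759
tray_grey1_c 0.59 px 369 284 bgr [ 34  37 140] ztop 26.1 [334.8 -83.6] [72.7 19.4] 0.5 24.5 220
tray_grey1_c 0.51 px 401 193 bgr [ 26  83 159] ztop 30.2 [ 542.8 -150.8] [228.1  45. ] -2.0 28.4 698
bottle0_c 0.49 px 402 219 bgr [ 30  36 152] ztop 71.5 [ 486.5 -148.6] [25.3 25.1] -0.7 68.3 130
dock_seat 0.61 px 185 221 bgr [168 155 154] ztop 26.1 [477.  321.6] [262.9  88.2] 4.0 13.7 4248
mat_top 0.61 px 257 191 bgr [24 25 24] ztop 8.8 [549.8 163.6] [248.2  66.3] 1.6 6.4 2414
```

```bash
cat > m2.py <<'E'
from h import *
im,P=look()
z=P[...,2]; X=P[...,0]; Y=P[...,1]
def comps(m,mn):
    n,l,s,c=cv2.connectedComponentsWithStats(m.astype(np.uint8)); return [l==i for i in range(1,n) if s[i,4]>=mn]
ws=(X>.25)&(X<.72)&(Y>-.4)&(Y<.45)
for m in comps((z>.058)&(z<.1)&ws,30):
    if m.sum()<250: print("bottle",im[m].mean(0).astype(int),*rect(P,m,.058,.1))
hsv=cv2.cvtColor(im,cv2.COLOR_BGR2HSV)
for nm,m in(("orange",(hsv[...,1]>150)&(hsv[...,0]<20)),("grey",(hsv[...,1]<60)&(im[...,0]<130))):
    for k in comps(m&(z>.021)&(z<.05)&ws,250):
        print(nm,*rect(P,k,.0,.1))
if 1:
    m=(z>.0115)&(z<.0165)&(Y>.25)&(Y<.40)&ws&(X<.65)&(X>.33)&(im.min(-1)>110)
    m=cv2.morphologyEx(m.astype(np.uint8),cv2.MORPH_OPEN,np.ones((3,3)))>0
    k=max(comps(m,200),key=lambda a:a.sum()); print("plate",*rect(P,k,0,.1))
    for k in comps((hsv[...,1]>110)&(hsv[...,0]>95)&(hsv[...,0]<130)&(X<.65)&(X>.33)&(Y>.25)&(Y<.40),8): print(" guide",(P[k].mean(0)*1000).round(1),k.sum())
    k=(hsv[...,1]>140)&((hsv[...,0]<8)|(hsv[...,0]>172))&(X<.65)&(X>.33)&(Y>.25)&(Y<.40); print(" pin",(P[k].mean(0)*1000).round(1),k.sum())
E
python3 m2.py; cat >crop.py <<'E'
import sys
from h import *
n,c,x0,y0,x1,y1=sys.argv[1],sys.argv[2],*map(int,sys.argv[3:7])
im,_=look(c); im=im[y0:y1,x0:x1]; f=min(800/im.shape[1],600/im.shape[0]); cv2.imwrite(f"pics/{n}.png",cv2.resize(im,None,fx=f,fy=f,interpolation=cv2.INTER_CUBIC))
E
python3 crop.py c1 top 140 110 520 300
```

```text
bottle [ 65 133  39] [625.3   1.8] [26.2 25.7] -37.3 67.9 137
bottle [162  76  30] [516.  -7.] [26.  23.1] 1.3 67.9 130
bottle [ 23  28 171] [ 486.  -148.8] [26.3 26.2] 16.6 67.6 137
bottle [ 26 158 183] [ 377.8 -323.9] [26.6 25.8] 72.1 68.0 142
orange [ 541.6 -150.6] [225.9  44.8] -2.0 28.3 699
grey [570.8  -2.5] [228.   43.9] 3.4 28.8 623
grey [ 469.6 -318.1] [227.2  46.9] 3.2 27.9 780Traceback (most recent call last):
  File "m2.py", line 16, in <module>
    k=max(comps(m,200),key=lambda a:a.sum()); print("plate",*rect(P,k,0,.1))
ValueError: max() iterable argument is empty
```

View pics/c1.png

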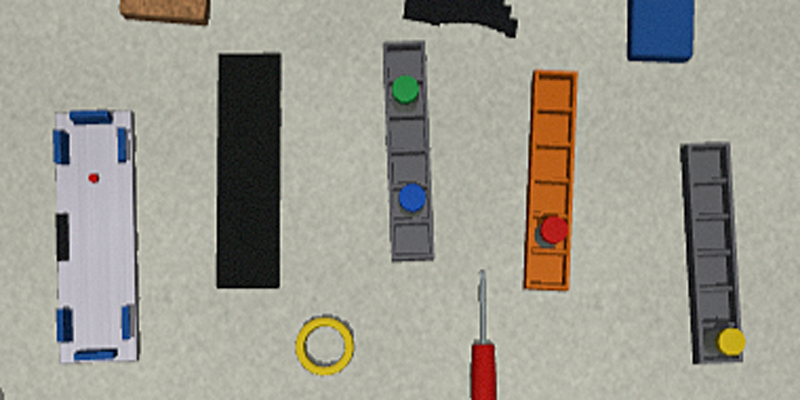

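The crop confirms which trays are meant. The orange tray holds the red bottle, one grey tray holds green and blue, and the right grey tray holds yellow. The dock pin is at crop (94,178), towards +x. I'll fix the plate measurement.

```bash
cat > m3.py <<'E'
from h import *
im,P=look(); z=P[...,2]; X=P[...,0]; Y=P[...,1]; hsv=cv2.cvtColor(im,cv2.COLOR_BGR2HSV)
reg=(X>.32)&(X<.65)&(Y>.25)&(Y<.40)
m=reg&(z>.010)&(z<.0175)
m=cv2.morphologyEx(m.astype(np.uint8),cv2.MORPH_OPEN,np.ones((3,3)))
n,l,s,c=cv2.connectedComponentsWithStats(m); i=1+np.argmax(s[1:,4])
print("plate",*rect(P,l==i,0,.1)); 
p=P[l==i][:,:2]; y=p[:,1]
# edge lines: per x bin min/max y
b=((p[:,0]-.35)/.004).astype(int); L=[(p[b==k,0].mean(),y[b==k].min(),y[b==k].max()) for k in np.unique(b) if (b==k).sum()>10]; L=np.array(L)
for j in(1,2): 
    f=np.polyfit(L[:,0],L[:,j],1); print("edge",np.degrees(np.arctan(f[0])),np.polyval(f,.477)*1000)
bl=reg&(hsv[...,1]>110)&(hsv[...,0]>95)&(hsv[...,0]<130)
n,l,s,c=cv2.connectedComponentsWithStats(bl.astype(np.uint8))
for i in range(1,n):
    if s[i,4]>8: print("guide",(np.nanmean(P[l==i],0)*1000).round(1),s[i,4])
k=reg&(hsv[...,1]>140)&((hsv[...,0]<8)|(hsv[...,0]>172)); print("pin",(np.nanmean(P[k],0)*1000).round(1),k.sum())
E
python3 m3.py
```

```text
plate [476.8 319.2] [261.5  79.7] 3.2 13.7 2174
edge 3.517816203254111 286.48985510170775
edge 4.2072046923897695 337.6346018746071
guide [597.5 325.8  27.8] 113
guide [568.4 291.7  32.5] 63
guide [566.3 355.1  27.6] 112
guide [385.5 281.   33.5] 56
guide [382.8 345.   29. ] 103
guide [353.3 311.3  31.8] 80
pin [535.6 322.8  19.6] 14
```

>>> step_arm --motion '[[[0.085,0.02,-0.06,0,0,0,2],[0.085,0.05,-0.12,0,0,0,5],[0.085,0.075,-0.18,0,0,0,8],[0.085,0.1,-0.24,0,0,0,11],[0.085,0.125,-0.3,0,0,0,14],[0.085,0.15,-0.36,0,0,0,16.5],[0.085,0.174,-0.42,0,0,0,16.5],[0.085,0.198,-0.477,0,0,0,16.5]]]' --newtons 40

```text
time: 1.55
tool_pos: [0.4062, 0.1768, 0.2247]
tcp_rot: [0.054, 3.14, 0.001]
wrist_force: [1.0, 0.2, -0.6]
width: 0.995
```

>>> step_arm --motion '[[[0.085,0.024,-0.057,0,0,0,0],[0.085,0.048,-0.114,0,0,0,0],[0.085,0.072,-0.171,0,0,0,0],[0.085,0.096,-0.228,0,0,0,0],[0.085,0.12,-0.285,-0.02,0,0,0],[0.085,0.136,-0.3275,-0.06,0,0,0],[0.085,0.136,-0.3275,-0.11,0,0,0],[0.085,0.136,-0.3275,-0.13,0,0,0]]]'

```text
time: 2.55
tool_pos: [0.5398, -0.1509, 0.0911]
tcp_rot: [-0.057, -3.137, -0.004]
wrist_force: [0.0, -0.4, -0.7]
width: 0.999
```

```bash
python3 -c "
from h import *
tool()"; python3 crop.py c2 scene 180 180 340 320
```

```text
t 2.55 tcp mm [ 539.8 -150.9   91.1] jaw deg 87.9 zax [-0.004  0.002 -1.   ] w 85.3 F [ 0.  -0.4 -0.7]
```

View pics/c2.png

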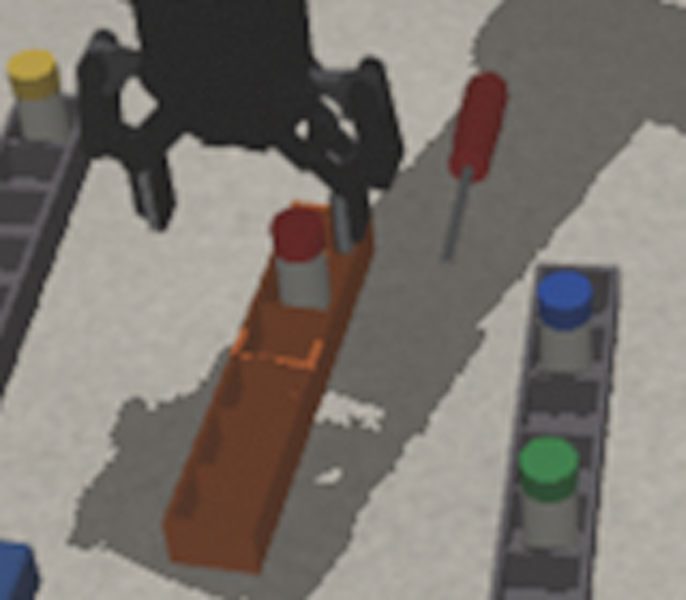

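The gripper straddles the orange tray squarely, with the red bottle clear of the body on the base side. I'll descend and grip.

>>> step_arm --motion '[[[0.085,0.002,0,-0.03,0,0,0],[0.085,0.002,0,-0.055,0,0,0],[0.085,0.002,0,-0.067,0,0,0],[0.085,0.002,0,-0.067,0,0,0],[0.03,0.002,0,-0.067,0,0,0],[0.03,0.002,0,-0.067,0,0,0],[0.03,0.002,0,-0.067,0,0,0],[0.03,0.002,0,-0.067,0,0,0]]]'

```text
time: 3.6
tool_pos: [0.541, -0.1503, 0.0227]
tcp_rot: [-0.056, -3.136, -0.005]
wrist_force: [0.6, -0.9, 0.2]
width: 0.351
```

>>> step_arm --motion '[[[0.03,0,0,0,0,0,0],[0.03,0,0,0,0,0,0],[0.03,0,0,0.02,0,0,0],[0.03,0,0,0.04,0,0,0],[0.03,0,0,0.07,0,0,0],[0.03,0,0,0.11,0,0,0],[0.03,0,0,0.13,0,0,0],[0.03,0,0,0.13,0,0,0]]]'

```text
time: 4.6
tool_pos: [0.5423, -0.1507, 0.1544]
tcp_rot: [-0.056, -3.139, -0.003]
wrist_force: [-0.8, 0.2, -0.7]
width: 0.353
```

```bash
python3 -c "
from h import *
tool()
im,P=look(); hsv=cv2.cvtColor(im,cv2.COLOR_BGR2HSV); z=P[...,2]
m=(hsv[...,1]>150)&(hsv[...,0]<20)&(z>.1)&(z<.4)&(P[...,0]>.3)&(P[...,0]<.72)
zt=np.percentile(z[m],80);print(*rect(P,m,.12,.18))
"
```

```text
t 4.6 tcp mm [ 542.3 -150.7  154.4] jaw deg 88.0 zax [-0.002  0.002 -1.   ] w 30.1 F [-0.8  0.2 -0.7]
[634.8 -11. ] [1161.7  138.3] 89.2 153.6 7
```

The width is 30 mm, which is the commanded opening, so the tray isn't held. I'll look.

```bash
python3 crop.py c3 scene 140 120 360 340; sed -i 's/^if 1:/if 0:/' m2.py; python3 m2.py
```

```text
bottle [ 79 158  48] [624.9   1.8] [26.6 26.1] -42.6 67.5 138
bottle [193  92  38] [515.8  -7.1] [25.8 23.2] 0.7 67.6 131
bottle [ 14  20 122] [ 493.4 -151.5] [22.1 11.4] 78.6 67.6 49
bottle [ 33 190 215] [ 378.7 -323.3] [26.3 25. ] -88.1 68.2 142
grey [569.8  -2.6] [226.1  44.1] 3.3 28.7 560
grey [ 475.  -332.6] [167.7  33.2] -3.9 27.6 281
```

View pics/c3.png

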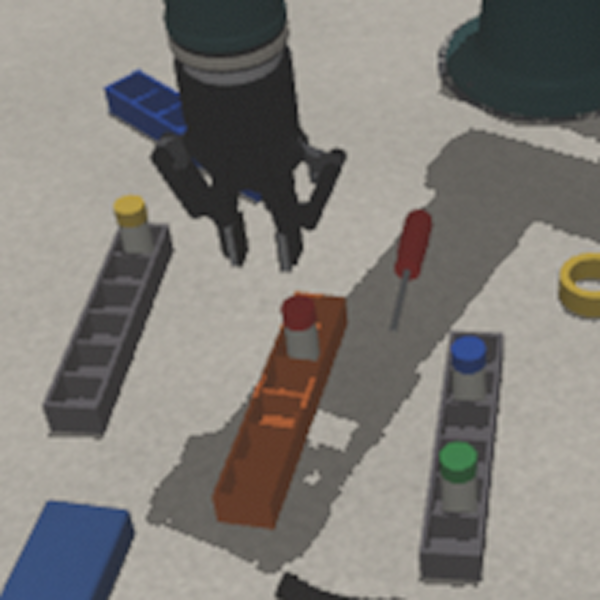

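>>> step_arm --motion '[[[0.085,0,0,0,0,0,0],[0.085,0,0,0,0,0,0],[0.085,0,0,0,0,0,0],[0.085,0,0,-0.03,0,0,0],[0.085,0,0,-0.07,0,0,0],[0.085,0,0,-0.11,0,0,0],[0.085,0,0,-0.13,0,0,0],[0.085,0,0,-0.13,0,0,0]]]'

```text
time: 5.75
tool_pos: [0.5378, -0.1492, 0.0187]
tcp_rot: [-0.056, -3.128, -0.008]
wrist_force: [-0.6, 0.1, -0.3]
width: 0.993
```

```bash
python3 -c "
from h import *
tool()
im,P=look('scene'); hsv=cv2.cvtColor(im,cv2.COLOR_BGR2HSV); z=P[...,2]
m=(hsv[...,1]>150)&(hsv[...,0]>5)&(hsv[...,0]<20)&(P[...,0]>.3)&(P[...,0]<.72)&(P[...,1]<-.05)
print(*rect(P,m,.023,.05))
"; python3 crop.py c4 scene 180 190 340 320
```

```text
t 5.75 tcp mm [ 537.8 -149.2   18.7] jaw deg 88.0 zax [-0.013  0.005 -1.   ] w 84.8 F [-0.6  0.1 -0.3]
[ 568.8 -150.3] [176.3  43.5] -2.9 28.6 176
```

View pics/c4.png

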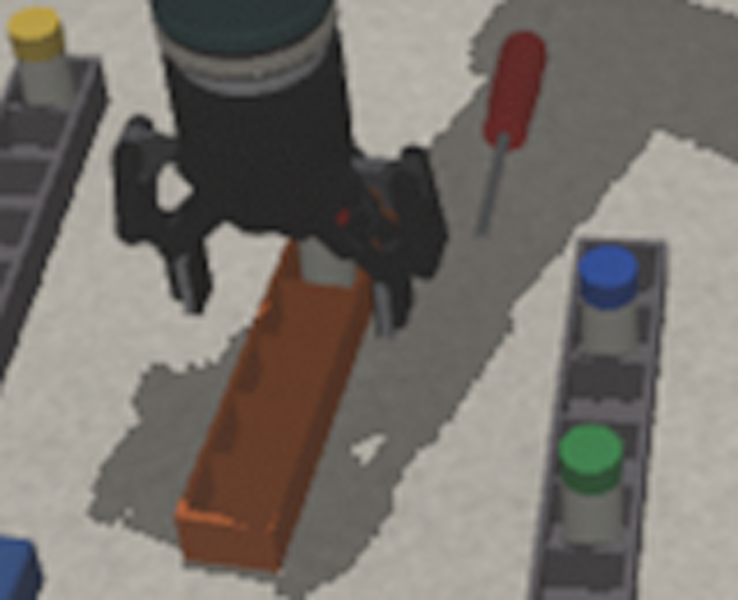

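```bash
python3 -c "
from h import *
im,P=look('scene'); tool()
for (u,v) in [(195,305),(195,295),(195,280),(385,330),(393,318),(395,300),(400,280)]:
    U=180+u*160/738; V=190+v*130/600
    print((u,v),(P[int(V),int(U)]*1000).round(0),im[int(V),int(U)])
"
```

```text
t 5.9 tcp mm [ 540.9 -150.3   22.1] jaw deg 88.0 zax [-0.006  0.003 -1.   ] w 84.9 F [-0.7 -0.1  0.2]
(195, 305) [ 548. -192.   51.] [37 37 38]
(195, 295) [ 545. -192.   56.] [35 36 38]
(195, 280) [ 541. -193.   61.] [35 37 37]
(385, 330) [ 553. -102.   53.] [86 84 84]
(393, 318) [548. -99.  57.] [38 40 39]
(395, 300) [550. -97.  68.] [39 39 40]
(400, 280) [550. -94.  83.] [41 40 42]
```

The measured fingertip height is about 50 mm while the TCP reads 22 mm, so the fingers sit about 30–35 mm higher than the reading implies. I'll go down in a small step and recheck with force and camera.

>>> step_arm --motion '[[[0.085,0.001,0,-0.004,0,0,0],[0.085,0.001,0,-0.008,0,0,0],[0.085,0.001,0,-0.012,0,0,0],[0.085,0.001,0,-0.016,0,0,0],[0.085,0.001,0,-0.02,0,0,0],[0.085,0.001,0,-0.02,0,0,0],[0.085,0.001,0,-0.02,0,0,0],[0.085,0.001,0,-0.02,0,0,0]]]'

```text
time: 6.9
tool_pos: [0.5421, -0.1503, 0.0023]
tcp_rot: [-0.056, -3.135, -0.005]
wrist_force: [-0.6, 0.6, 0.3]
width: 0.994
```

```bash
cat > tip.py <<'E'
from h import *
tool()
s=read_state(); t=s["tool_pos"]
im,P=look('scene')
m=(im.max(-1)<100)&(abs(P[...,0]-t[0])<.03)&(P[...,2]<t[2]+.16)&(P[...,2]>.004)
for nm,k in(("-",P[...,1]<t[1]-.025),("+",P[...,1]>t[1]+.025)):
    q=m&k&(abs(P[...,1]-t[1])<.06); print(nm,(P[q][np.argsort(P[q][:,2])[:12:3]]*1000).round(0).tolist())
E
python3 tip.py; python3 crop.py c5 scene 180 190 340 320
```

```text
t 6.9 tcp mm [ 542.1 -150.3    2.3] jaw deg 88.0 zax [-0.006  0.003 -1.   ] w 84.9 F [-0.6  0.6  0.3]
- [[539.0, -194.0, 23.0], [537.0, -192.0, 25.0], [531.0, -193.0, 27.0], [549.0, -197.0, 29.0]]
+ [[554.0, -106.0, 26.0], [550.0, -98.0, 28.0], [554.0, -104.0, 29.0], [552.0, -100.0, 31.0]]
```

View pics/c5.png

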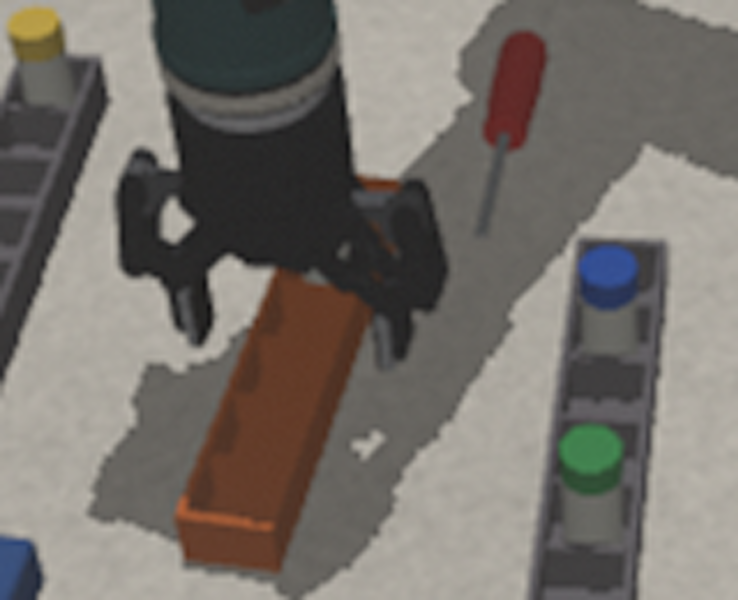

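Now the tips are at z≈25 mm with the TCP reading 2 mm, which confirms a z bias of about +32 mm. I'll go 10 mm lower and grip.

>>> step_arm --motion '[[[0.085,0,0,-0.004,0,0,0],[0.085,0,0,-0.008,0,0,0],[0.085,0,0,-0.01,0,0,0],[0.03,0,0,-0.01,0,0,0],[0.03,0,0,-0.01,0,0,0],[0.03,0,0,-0.01,0,0,0],[0.03,0,0,-0.01,0,0,0],[0.03,0,0,-0.01,0,0,0]]]' --newtons 40

```text
time: 8.0
tool_pos: [0.5424, -0.1503, -0.0075]
tcp_rot: [-0.056, -3.136, -0.005]
wrist_force: [0.8, 0.5, 1.3]
width: 0.509
```

>>> step_arm --motion '[[[0.03,0,0,0,0,0,0],[0.03,0,0,0,0,0,0],[0.03,0,0,0.01,0,0,0],[0.03,0,0,0.03,0,0,0],[0.03,0,0,0.06,0,0,0],[0.03,0,0,0.09,0,0,0],[0.03,0,0,0.12,0,0,0],[0.03,0,0,0.13,0,0,0]]]'

```text
time: 9.0
tool_pos: [0.5435, -0.1508, 0.1248]
tcp_rot: [-0.056, -3.139, -0.003]
wrist_force: [0.5, -0.5, -2.8]
width: 0.508
```

```bash
cat > held.py <<'E'
from h import *
tool()
t=read_state()["tool_pos"]
im,P=look('scene'); hsv=cv2.cvtColor(im,cv2.COLOR_BGR2HSV); z=P[...,2]
m=(hsv[...,1]>150)&(hsv[...,0]>5)&(hsv[...,0]<20)&(np.hypot(P[...,0]-t[0],P[...,1]-t[1])<.14)
p=z[m]*1000; print("orange z pct",np.nanpercentile(p,[2,20,50,80,98]).round(0), m.sum())
zt=np.nanpercentile(z[m],97); print(*rect(P,m,zt-.006,zt+.01))
im,P=look('top'); hsv=cv2.cvtColor(im,cv2.COLOR_BGR2HSV); z=P[...,2]
m=(hsv[...,1]>150)&(hsv[...,0]>5)&(hsv[...,0]<20)&(np.hypot(P[...,0]-t[0],P[...,1]-t[1])<.14)
print("top",*rect(P,m,zt-.006,zt+.006))
E
python3 held.py
```

```text
t 9.0 tcp mm [ 543.5 -150.8  124.8] jaw deg 88.0 zax [-0.002  0.002 -1.   ] w 43.4 F [ 0.5 -0.5 -2.8]
orange z pct [135. 138. 151. 161. 164.] 766
[ 544.9 -150. ] [228.8  43.2] -1.8 161.9 243
top [ 497.9 -149.9] [43.2 42.9] 89.9 161.6 69
```

Gripped: width 43.4 mm, weight −2.8 N, tray floor about 7 mm above the TCP reading. Now to the dock.

>>> step_arm --motion '[[[0.03,-0.008,0.058,0,0,0,0.7],[0.03,-0.017,0.116,0,0,0,1.4],[0.03,-0.025,0.174,0,0,0,2.1],[0.03,-0.034,0.232,0,0,0,2.8],[0.03,-0.042,0.29,0,0,0,3.5],[0.03,-0.05,0.348,0,0,0,4.2],[0.03,-0.059,0.406,0,0,0,4.8],[0.03,-0.067,0.464,0,0,0,5.3]]]'

```text
time: 10.1
tool_pos: [0.4741, 0.3145, 0.1214]
tcp_rot: [0.09, -3.134, -0.0]
wrist_force: [0.9, 0.2, -3.2]
width: 0.505
```

>>> step_arm --motion '[[[0.03,0,0.005,0,0,0,0],[0.03,0,0.005,-0.02,0,0,0],[0.03,0,0.005,-0.04,0,0,0],[0.03,0,0.005,-0.06,0,0,0],[0.03,0,0.005,-0.07,0,0,0],[0.03,0,0.005,-0.075,0,0,0],[0.03,0,0.005,-0.075,0,0,0],[0.03,0,0.005,-0.075,0,0,0]]]'

```text
time: 11.1
tool_pos: [0.4749, 0.3199, 0.0473]
tcp_rot: [0.09, -3.136, -0.002]
wrist_force: [0.4, 0.2, -2.9]
width: 0.507
```

```bash
python3 held.py
```

```text
t 11.1 tcp mm [474.9 319.9  47.3] jaw deg 93.3 zax [-0.005  0.001 -1.   ] w 43.3 F [ 0.4  0.2 -2.9]
orange z pct [57. 62. 74. 83. 87.] 1445
[478.  319.9] [228.6  45.3] 3.7 84.0 428
top [498.7 319.1] [178.1  44.4] 3.7 84.0 231
```

The held tray is on target (scene minus its bias: 476.5, 319, 3.5°). I'll lower it.

>>> step_arm --motion '[[[0.03,0,0,-0.01,0,0,-0.2],[0.03,0,0,-0.02,0,0,-0.2],[0.03,0,0,-0.026,0,0,-0.2],[0.03,0,0,-0.03,0,0,-0.2],[0.03,0,0,-0.034,0,0,-0.2],[0.03,0,0,-0.037,0,0,-0.2],[0.03,0,0,-0.039,0,0,-0.2],[0.03,0,0,-0.039,0,0,-0.2]]]'

```text
time: 12.2
tool_pos: [0.4748, 0.3199, 0.0084]
tcp_rot: [0.085, -3.136, -0.002]
wrist_force: [-0.7, 0.0, -1.8]
width: 0.505
```

```bash
python3 held.py
```

```text
t 12.2 tcp mm [474.8 319.9   8.4] jaw deg 93.1 zax [-0.005  0.001 -1.   ] w 43.2 F [-0.7  0.  -1.8]
orange z pct [18. 23. 36. 45. 49.] 1316
[476.7 319.6] [229.   44.9] 3.3 45.5 362
top [503.  317.1] [170.6  44. ] 5.5 45.7 185
```

>>> step_arm --motion '[[[0.03,0,0,-0.001,0,0,0],[0.03,0,0,-0.0015,0,0,0],[0.03,0,0,-0.0015,0,0,0],[0.06,0,0,-0.001,0,0,0],[0.07,0,0,0,0,0,0],[0.07,0,0,0,0,0,0],[0.07,0,0,0.03,0,0,0],[0.07,0,0,0.07,0,0,0]]]'

```text
time: 13.3
tool_pos: [0.4737, 0.3193, 0.078]
tcp_rot: [0.084, -3.133, 0.001]
wrist_force: [-0.7, 0.1, 0.2]
width: 0.82
```

>>> step_arm --motion '[[[0.06,0,-0.03,0.06,0,0,0],[0.06,0.01,-0.09,0.06,0,0,0],[0.06,0.03,-0.15,0.06,0,0,-1],[0.06,0.05,-0.2,0.06,0,0,-1],[0.06,0.06,-0.23,0.06,0,0,-1],[0.06,0.06,-0.23,0.06,0,0,-1],[0.06,0.06,-0.23,0.06,0,0,-1],[0.06,0.06,-0.23,0.06,0,0,-1]]]'

```text
time: 14.3
tool_pos: [0.5333, 0.0903, 0.1379]
tcp_rot: [0.059, -3.133, 0.0]
wrist_force: [-0.2, -0.5, 0.0]
width: 0.702
```

```bash
cat > held2.py <<'E'
from h import *
im,P=look('top'); hsv=cv2.cvtColor(im,cv2.COLOR_BGR2HSV); z=P[...,2]
m=(hsv[...,1]>150)&(hsv[...,0]>3)&(hsv[...,0]<20)&(P[...,1]>.25)&(P[...,1]<.4)&(P[...,0]>.3)&(P[...,0]<.65)
print("dock tray",*rect(P,m,.036,.05))
p=P[m&(z>.036)&(z<.05)]; A=np.c_[p[:,:2]-[.4765,.319],np.ones(len(p))]; print("plane",np.linalg.lstsq(A,p[:,2],rcond=None)[0].round(4))
E
python3 held2.py; python3 m2.py; python3 tip.py; python3 crop.py c6 scene 180 160 560 350
```

```text
dock tray [475.4 318.9] [227.   46.8] 3.6 42.2 755
plane [ 0.0001 -0.0006  0.0419]
bottle [ 74 149  45] [624.9   1.7] [27.  26.2] -30.8 67.5 138
bottle [183  88  35] [515.5  -7. ] [26.1 23.1] 1.1 68.3 131
bottle [ 29  33 176] [417.3 317.5] [26.5 25.4] -61.7 81.4 161
bottle [ 31 181 207] [ 378.7 -324. ] [27.  24.9] -88.9 68.1 144
orange [475.3 320.4] [226.9  50.4] 2.5 39.7 1150
orange [333.7 -84.6] [70.6 21.8] 0.6 24.0 253
grey [569.9  -2.6] [225.5  44.1] 3.3 28.8 608
grey [ 469.  -317.6] [225.6  46.4] 2.7 27.9 742
t 14.4 tcp mm [533.4  90.3 137.9] jaw deg 92.2 zax [-0.008 -0.    -1.   ] w 59.8 F [-0.2 -0.3  0.7]
- [[521.0, 60.0, 155.0], [543.0, 58.0, 156.0], [545.0, 56.0, 157.0], [547.0, 55.0, 159.0]]
+ [[539.0, 139.0, 4.0], [561.0, 142.0, 4.0], [554.0, 137.0, 4.0], [515.0, 150.0, 4.0]]
```

View pics/c6.png

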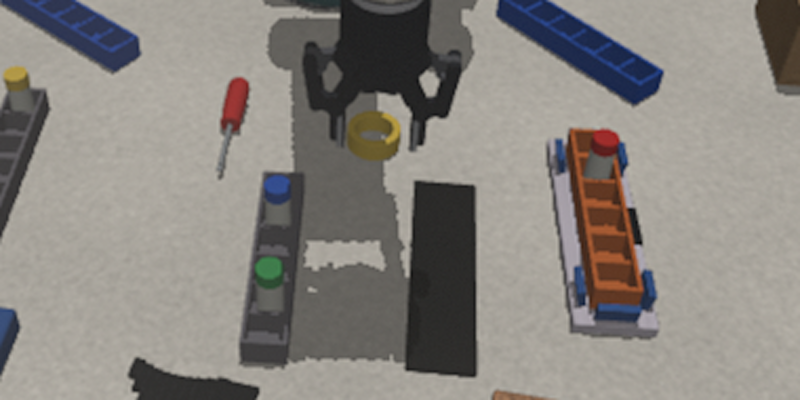

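The orange tray is flat: rim at its nominal height, tilt about 0, and centred to about 1 mm at (475.4, 318.9). Next is the green bottle.

>>> step_arm --motion '[[[0.05,0.04,-0.04,0,0,0,1],[0.05,0.08,-0.08,0,0,0,1],[0.05,0.0916,-0.0885,0,0,0,1],[0.05,0.0916,-0.0885,-0.04,0,0,1],[0.05,0.0916,-0.0885,-0.08,0,0,1],[0.05,0.0916,-0.0885,-0.105,0,0,1],[0.05,0.0916,-0.0885,-0.117,0,0,1],[0.05,0.0916,-0.0885,-0.117,0,0,1]]]' --newtons 25

```text
time: 15.5
tool_pos: [0.6242, 0.0022, 0.0203]
tcp_rot: [0.088, -3.131, 0.0]
wrist_force: [-0.5, 0.0, 0.2]
width: 0.584
```

>>> step_arm --motion '[[[0.015,0,0,0,0,0,0],[0.015,0,0,0,0,0,0],[0.015,0,0,0,0,0,0],[0.015,0,0,0,0,0,0],[0.015,0,0,0.02,0,0,0],[0.015,0,0,0.05,0,0,0],[0.015,0,0,0.08,0,0,0],[0.015,0,0,0.1,0,0,0]]]'

```text
time: 16.5
tool_pos: [0.6251, 0.002, 0.1232]
tcp_rot: [0.087, -3.134, 0.001]
wrist_force: [0.7, 1.4, 0.4]
width: 0.298
```

```bash
cat > bot.py <<'E'
# bottle caps from scene camera; also tool
from h import *
tool(); im,P=look('scene'); hsv=cv2.cvtColor(im,cv2.COLOR_BGR2HSV)
for nm,(a,b,c) in dict(red=(0,6,.05),yellow=(24,34,.05),green=(50,80,.05),blue=(100,118,.05)).items():
    m=(hsv[...,0]>=a)&(hsv[...,0]<=b)&(hsv[...,1]>120)&(P[...,2]>c)&(P[...,0]>.25)&(P[...,0]<.75)&(abs(P[...,1])<.45)
    n,l,s,_=cv2.connectedComponentsWithStats(m.astype(np.uint8))
    for i in range(1,n):
        if s[i,4]>15:
            k=l==i; zt=np.nanpercentile(P[k][:,2],85); print(nm,*rect(P,k,zt-.004,zt+.01))
E
python3 bot.py
```

```text
t 16.5 tcp mm [625.1   2.  123.2] jaw deg 93.2 zax [-0.006 -0.001 -1.   ] w 25.4 F [0.7 1.4 0.4]
red [419.9 319.3] [26.9 25.3] -26.9 82.7 86
```

>>> step_arm --motion '[[[0.015,-0.009,0.054,0,0,0,0],[0.015,-0.019,0.108,0,0,0,0],[0.015,-0.028,0.162,0,0,0,0],[0.015,-0.038,0.216,0,0,0,0],[0.015,-0.047,0.27,0,0,0,0],[0.015,-0.057,0.3227,0,0,0,0],[0.015,-0.057,0.3227,-0.03,0,0,0],[0.015,-0.057,0.3227,-0.045,0,0,0]]]'

```text
time: 17.55
tool_pos: [0.5678, 0.3247, 0.0785]
tcp_rot: [0.09, -3.134, 0.004]
wrist_force: [-0.1, -0.2, -0.9]
width: 0.294
```

```bash
python3 bot.py; python3 crop.py c7 scene 400 180 540 320
```

```text
t 17.55 tcp mm [567.8 324.7  78.5] jaw deg 93.3 zax [-0.006 -0.003 -1.   ] w 25.1 F [-0.1 -0.2 -0.9]
red [417.  314.3] [23.7 14.9] -20.6 83.0 47
green [570.  327.6] [28.8 19.3] -21.7 124.3 105
blue [445.8 196.4] [10.4  1.9] 26.2 497.7 9
blue [421.3 295.4] [39.9 12.1] 46.2 488.6 25
blue [516.2 231.3] [19.6  1.9] 21.3 487.9 11
blue [517.3  -4.7] [25.5 23.5] 4.8 68.3 87
```

View pics/c7.png

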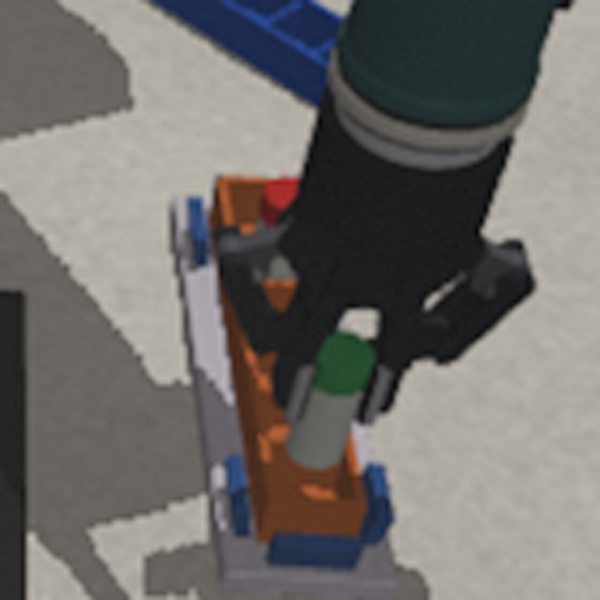

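The green bottle is held upright above the end pocket, within about 1 mm after removing the scene bias. Lower, release, retreat, then go to the blue bottle.

>>> step_arm --motion '[[[0.015,0,-0.0008,-0.012,0,0,0],[0.015,0,-0.0008,-0.024,0,0,0],[0.015,0,-0.0008,-0.034,0,0,0],[0.015,0,-0.0008,-0.04,0,0,0],[0.015,0,-0.0008,-0.042,0,0,0],[0.015,0,-0.0008,-0.042,0,0,0],[0.04,0,-0.0008,-0.042,0,0,0],[0.045,0,-0.0008,-0.042,0,0,0]]]'

```text
time: 18.65
tool_pos: [0.5676, 0.3225, 0.0356]
tcp_rot: [0.087, -3.133, 0.005]
wrist_force: [0.5, 0.3, -0.3]
width: 0.524
```

>>> step_arm --motion '[[[0.045,0,0,0.0,0,0,0],[0.045,0,0,0.04,0,0,0],[0.045,0,0,0.09,0,0,0],[0.045,-0.009,-0.054,0.1,0,0,0],[0.045,-0.018,-0.108,0.1,0,0,0],[0.045,-0.027,-0.162,0.1,0,0,0],[0.045,-0.036,-0.216,0.1,0,0,0],[0.045,-0.045,-0.27,0.1,0,0,0]]]'

```text
time: 19.65
tool_pos: [0.5223, 0.0509, 0.1357]
tcp_rot: [0.088, -3.133, 0.005]
wrist_force: [0.2, -0.6, 0.5]
width: 0.525
```

```bash
tail -5 held2.py >/dev/null; python3 held2.py; python3 m2.py; python3 -c "
from h import *
tool()"
```

```text
dock tray [475.1 319.4] [226.2  46.3] 3.2 42.0 710
plane [-0.0024 -0.0092  0.0418]
bottle [ 65 132  44] [566.2 320.8] [26.7 25.9] -20.7 81.0 170
bottle [ 27  32 171] [417.9 317.9] [26.1 25.9] 26.6 81.4 162
bottle [ 30 176 203] [ 378.7 -324.3] [26.6 24.9] -89.1 67.6 143
orange [475.4 319. ] [226.8  46.4] 3.4 40.1 1084
orange [333.6 -84.2] [71.2 22.7] -1.5 24.3 253
grey [ 469.1 -317.9] [225.8  46.3] 3.1 27.9 763
t 19.75 tcp mm [521.5  48.2 135.4] jaw deg 92.9 zax [-0.009 -0.005 -1.   ] w 45.0 F [0.3 0.5 0.3]
```

Green is seated (top at 81 mm). Now blue.

>>> step_arm --motion '[[[0.05,-0.003,-0.03,0,0,0,0.4],[0.05,-0.0058,-0.0552,0,0,0,0.4],[0.05,-0.0058,-0.0552,0,0,0,0.4],[0.05,-0.0058,-0.0552,-0.04,0,0,0.4],[0.05,-0.0058,-0.0552,-0.08,0,0,0.4],[0.05,-0.0058,-0.0552,-0.105,0,0,0.4],[0.05,-0.0058,-0.0552,-0.115,0,0,0.4],[0.05,-0.0058,-0.0552,-0.115,0,0,0.4]]]'

```text
time: 20.75
tool_pos: [0.5155, -0.0062, 0.02]
tcp_rot: [0.092, -3.131, 0.007]
wrist_force: [-0.3, -0.5, 0.4]
width: 0.585
```

>>> step_arm --motion '[[[0.015,0,0,0,0,0,0],[0.015,0,0,0,0,0,0],[0.015,0,0,0,0,0,0],[0.015,0,0,0,0,0,0],[0.015,0,0,0.02,0,0,0],[0.015,0,0,0.05,0,0,0],[0.015,0,0,0.09,0,0,0],[0.015,0,0,0.12,0,0,0]]]'

```text
time: 21.75
tool_pos: [0.5168, -0.0063, 0.1431]
tcp_rot: [0.092, -3.134, 0.008]
wrist_force: [0.6, 0.5, 0.2]
width: 0.3
```

>>> step_arm --motion '[[[0.015,0.003,0.055,0,0,0,0],[0.015,0.005,0.11,0,0,0,0],[0.015,0.008,0.165,0,0,0,0],[0.015,0.01,0.22,0,0,0,0],[0.015,0.012,0.275,0,0,0,0],[0.015,0.0145,0.329,0,0,0,0],[0.015,0.0145,0.329,-0.03,0,0,0],[0.015,0.0145,0.329,-0.065,0,0,0]]]'

```text
time: 22.75
tool_pos: [0.5327, 0.3248, 0.0798]
tcp_rot: [0.095, -3.139, 0.005]
wrist_force: [0.1, -0.2, -0.5]
width: 0.298
```

```bash
python3 bot.py
```

```text
t 22.75 tcp mm [532.7 324.8  79.8] jaw deg 93.5 zax [-0.001 -0.003 -1.   ] w 25.4 F [ 0.1 -0.2 -0.5]
red [542.7 288.3] [10.5  4.7] 50.6 186.3 11
green [568.  321.9] [28.4 22.6] -8.4 82.8 105
blue [435.6 205. ] [65.3  1.5] 25.7 502.2 10
blue [384.4 280.6] [57.  26.3] 74.1 492.8 39
blue [474.9 227.4] [21.5  3.9] 20.2 492.5 11
blue [531.9 327.9] [29.7 22.4] -19.2 126.1 103
```

>>> step_arm --motion '[[[0.015,0,-0.0025,-0.005,0,0,0],[0.015,0,-0.0025,-0.015,0,0,0],[0.015,0,-0.0025,-0.03,0,0,0],[0.015,0,-0.0025,-0.04,0,0,0],[0.015,0,-0.0025,-0.043,0,0,0],[0.015,0,-0.0025,-0.043,0,0,0],[0.04,0,-0.0025,-0.043,0,0,0],[0.045,0,-0.0025,-0.043,0,0,0]]]'

```text
time: 23.8
tool_pos: [0.5299, 0.3194, 0.0316]
tcp_rot: [0.093, -3.132, 0.012]
wrist_force: [0.9, -3.4, 2.8]
width: 0.524
```

>>> step_arm --motion '[[[0.045,0,0,0.0,0,0,0],[0.045,0,0,0.04,0,0,0],[0.045,0,0,0.09,0,0,0],[0.045,-0.006,-0.06,0.1,0,0,0],[0.045,-0.012,-0.12,0.1,0,0,0],[0.045,-0.018,-0.18,0.1,0,0,0],[0.045,-0.024,-0.24,0.1,0,0,0],[0.045,-0.03,-0.3,0.1,0,0,0]]]'

```text
time: 24.8
tool_pos: [0.4992, 0.0181, 0.1309]
tcp_rot: [0.094, -3.132, 0.01]
wrist_force: [0.9, -1.0, -0.0]
width: 0.523
```

```bash
python3 held2.py; python3 m2.py; python3 -c "
from h import *
tool()"
```

```text
dock tray [475.9 321.4] [227.3  46.4] 4.2 42.2 698
plane [-0.0021 -0.0081  0.0419]
bottle [ 66 132  45] [566.7 324.4] [26.7 26.3] 23.6 81.3 170
bottle [155  76  36] [528.8 321.4] [26.5 26.4] -13.0 81.0 169
bottle [ 29  34 172] [418.1 318.7] [26.4 26.1] 51.4 81.6 168
bottle [ 30 179 206] [ 378.5 -323.7] [26.  25.1] -85.4 68.2 142
orange [475.5 323.6] [226.8  50.7] 4.3 40.1 1041
grey [ 469.2 -317.6] [225.7  45.7] 3.2 27.8 754
t 24.9 tcp mm [498.6  15.  130.6] jaw deg 93.1 zax [-0.01  -0.009 -1.   ] w 45.3 F [-0.4  0.5 -0.4]
```

Blue is seated. The tray shifted about 2 mm inside its guides and is still flat. Now yellow.

>>> step_arm --motion '[[[0.05,-0.018,-0.05,0,0,0,0],[0.05,-0.036,-0.1,0,0,0,0],[0.05,-0.054,-0.15,0,0,0,0],[0.05,-0.072,-0.2,0,0,0,0],[0.05,-0.09,-0.25,0,0,0,0],[0.05,-0.108,-0.3,0,0,0,0],[0.05,-0.1204,-0.3389,0,0,0,0],[0.05,-0.1204,-0.3389,0,0,0,0]]]'

```text
time: 25.9
tool_pos: [0.3782, -0.3254, 0.1302]
tcp_rot: [0.079, -3.131, 0.013]
wrist_force: [0.1, -0.9, -0.6]
width: 0.584
```

```bash
python3 bot.py; python3 m2.py
```

```text
t 25.9 tcp mm [ 378.2 -325.4  130.2] jaw deg 92.9 zax [-0.009 -0.008 -1.   ] w 49.9 F [ 0.1 -0.9 -0.6]
red [420.2 320.7] [27.6 24.9] 11.7 82.7 91
green [566.8 327.1] [27.5 23.6] -21.1 82.8 104
blue [530.4 322.5] [26.2 26.1] 33.0 82.6 111
bottle [ 63 129  42] [567.1 325. ] [26.6 25.4] 39.0 81.3 166
bottle [151  74  34] [528.5 321.7] [26.7 25.9] -16.7 80.8 168
bottle [ 27  32 169] [418.1 318.8] [26.7 26. ] 48.2 81.6 165
orange [475.5 323.5] [226.9  51.2] 4.5 39.7 1061
grey [570.   -2.6] [227.1  44. ] 3.3 28.2 631
grey [ 469.1 -318. ] [225.6  46.5] 3.2 28.0 743
```

>>> step_arm --motion '[[[0.05,0.0004,0.0015,-0.02,0.4,-0.4,0.2],[0.05,0.0004,0.0015,-0.045,0.4,-0.4,0.2],[0.05,0.0004,0.0015,-0.075,0.4,-0.4,0.2],[0.05,0.0004,0.0015,-0.1,0.4,-0.4,0.2],[0.05,0.0004,0.0015,-0.109,0.4,-0.4,0.2],[0.05,0.0004,0.0015,-0.109,0.4,-0.4,0.2],[0.015,0.0004,0.0015,-0.109,0.4,-0.4,0.2],[0.015,0.0004,0.0015,-0.109,0.4,-0.4,0.2]]]'

```text
time: 27.0
tool_pos: [0.3805, -0.322, 0.0228]
tcp_rot: [0.089, -3.14, 0.002]
wrist_force: [0.5, 2.1, 5.7]
width: 0.296
```

>>> step_arm --motion '[[[0.015,0,0,0,0,0,0],[0.015,0,0,0,0,0,0],[0.015,0,0,0,0,0,0],[0.015,0,0,0.01,0,0,0],[0.015,0,0,0.03,0,0,0],[0.015,0,0,0.06,0,0,0],[0.015,0,0,0.1,0,0,0],[0.015,0,0,0.12,0,0,0]]]'

```text
time: 28.0
tool_pos: [0.3815, -0.323, 0.1458]
tcp_rot: [-0.089, 3.138, -0.007]
wrist_force: [-0.1, -0.3, -1.6]
width: 0.297
```

>>> step_arm --motion '[[[0.015,0.012,0.05,0,0,0,0],[0.015,0.024,0.105,0,0,0,0],[0.015,0.034,0.16,0,0,0,0],[0.015,0.043,0.215,0,0,0,0],[0.015,0.053,0.27,0,0,0,0],[0.015,0.062,0.325,0,0,0,0],[0.015,0.072,0.38,0,0,0,0],[0.015,0.082,0.435,0,0,0,0]]]'

```text
time: 29.0
tool_pos: [0.4636, 0.1138, 0.1466]
tcp_rot: [-0.089, 3.137, -0.007]
wrist_force: [0.9, 0.1, -0.4]
width: 0.295
```

```bash
python3 bot.py; python3 held2.py
```

```text
t 29.0 tcp mm [463.6 113.8 146.6] jaw deg 93.2 zax [ 0.004 -0.004 -1.   ] w 25.2 F [ 0.9  0.1 -0.4]
red [419.3 321.2] [27.4 26.3] -58.7 82.6 90
green [567.4 326.9] [27.  23.4] -23.0 82.9 101
blue [530.1 322.9] [27.9 23.5] -7.3 82.8 111
dock tray [476.  321.5] [227.5  46. ] 4.3 42.4 689
plane [-0.0024 -0.0005  0.0422]
```

Go to the +18.5 pocket (≈494.4, 322.8), arriving well above.

>>> step_arm --motion '[[[0.015,0.008,0.055,0,0,0,0],[0.015,0.016,0.11,0,0,0,0],[0.015,0.024,0.165,0,0,0,0],[0.015,0.031,0.207,0,0,0,0],[0.015,0.031,0.209,-0.02,0,0,0],[0.015,0.031,0.209,-0.05,0,0,0],[0.015,0.031,0.209,-0.06,0,0,0],[0.015,0.031,0.209,-0.06,0,0,0]]]'

```text
time: 30.1
tool_pos: [0.4944, 0.3239, 0.0856]
tcp_rot: [-0.096, 3.138, -0.006]
wrist_force: [-0.3, -0.1, -0.9]
width: 0.299
```

```bash
python3 bot.py; python3 crop.py c8 scene 400 180 540 320
```

```text
t 30.1 tcp mm [494.4 323.9  85.6] jaw deg 93.5 zax [ 0.002 -0.004 -1.   ] w 25.5 F [-0.3 -0.1 -0.9]
green [568.6 327. ] [26.5 24.3] -39.8 82.6 93
blue [394.3 199.5] [33.   2.3] 30.1 501.4 11
blue [529.4 323.1] [28.5 23.2] -5.9 82.6 110
```

View pics/c8.png

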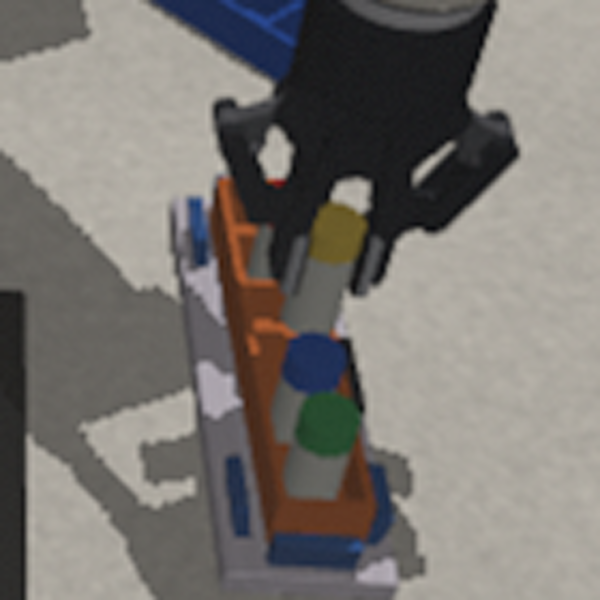

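```bash
sed -i 's/yellow=(24,34/yellow=(19,34/' bot.py; python3 bot.py | grep -E "yell|^t|red"
```

```text
t 30.2 tcp mm [495.9 325.2  87.7] jaw deg 93.5 zax [ 0.005 -0.001 -1.   ] w 25.4 F [ 0.3 -0.4 -0. ]
yellow [496.  327.5] [28.7 22.1] -21.9 133.8 101
```

>>> step_arm --motion '[[[0.015,-0.001,-0.002,-0.005,0,0,0],[0.015,-0.001,-0.002,-0.02,0,0,0],[0.015,-0.001,-0.002,-0.035,0,0,0],[0.015,-0.001,-0.002,-0.044,0,0,0],[0.015,-0.001,-0.002,-0.049,0,0,0],[0.015,-0.001,-0.002,-0.049,0,0,0],[0.036,-0.001,-0.002,-0.049,0,0,0],[0.038,-0.001,-0.002,-0.049,0,0,0]]]'

```text
time: 31.25
tool_pos: [0.4957, 0.3239, 0.0398]
tcp_rot: [-0.096, 3.133, -0.001]
wrist_force: [0.2, 0.5, -0.1]
width: 0.445
```

>>> step_arm --motion '[[[0.038,0,0,0.0,0,0,0],[0.038,0,0,0.04,0,0,0],[0.038,0,0,0.09,0,0,0],[0.06,0.01,-0.06,0.1,0,0,0],[0.085,0.022,-0.12,0.1,0,0,0],[0.085,0.034,-0.18,0.1,0,0,0],[0.085,0.044,-0.23,0.1,0,0,0],[0.085,0.044,-0.23,0.1,0,0,0]]]'

```text
time: 32.25
tool_pos: [0.5405, 0.0907, 0.1403]
tcp_rot: [-0.088, 3.132, -0.002]
wrist_force: [-0.3, 1.1, 0.2]
width: 0.992
```

```bash
python3 held2.py; python3 m2.py; python3 -c "
from h import *
tool()"; python3 crop.py c9 scene 140 170 540 350
```

```text
dock tray [475.7 321.3] [227.   46.2] 4.3 42.2 663
plane [-0.0018  0.0118  0.0422]
bottle [ 68 138  45] [566.9 324.7] [27.3 25. ] 44.7 81.6 162
bottle [158  78  37] [528.3 321.2] [26.6 26.5] -40.1 81.1 169
bottle [ 30 171 196] [492.6 322. ] [27.1 26.2] 48.3 81.4 163
bottle [ 30  35 175] [418.2 319.2] [26.4 25.7] -20.1 81.7 169
orange [475.7 323.9] [227.1  51.5] 4.3 39.6 997
orange [333.7 -84.7] [70.7 21.2] 0.6 24.6 260
grey [569.9  -2.6] [226.9  44.1] 3.3 28.4 628
grey [ 469.  -317.6] [225.6  46.5] 2.9 28.1 761
t 32.35 tcp mm [539.9  93.6 140. ] jaw deg 93.4 zax [ 0.007  0.    -1.   ] w 85.2 F [-0.6 -0.5 -0.1]
```

View pics/c9.png

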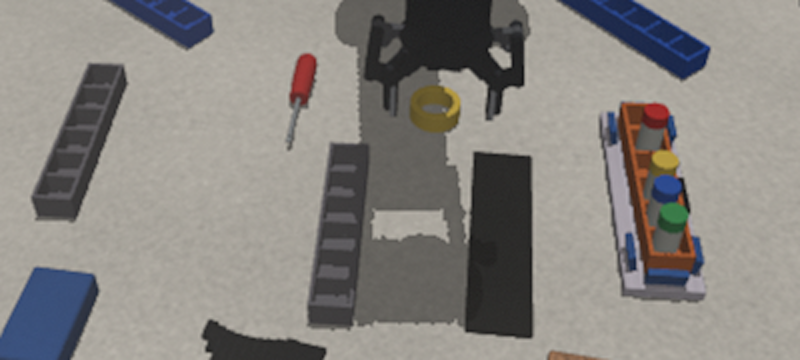

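All four bottles stand in the orange tray and both grey trays are empty. Now the nearer grey tray goes to the mat at (549.8, 163.6), 1.6°.

>>> step_arm --motion '[[[0.085,0.015,-0.05,0,0,0,0],[0.085,0.0301,-0.0962,0,0,0,0],[0.085,0.0301,-0.0962,-0.02,0,0,0],[0.085,0.0301,-0.0962,-0.06,0,0,0],[0.085,0.0301,-0.0962,-0.1,0,0,0],[0.085,0.0301,-0.0962,-0.13,0,0,0],[0.085,0.0301,-0.0962,-0.147,0,0,0],[0.085,0.0301,-0.0962,-0.147,0,0,0]]]' --newtons 40

```text
time: 33.4
tool_pos: [0.5681, -0.0004, -0.0087]
tcp_rot: [-0.098, 3.136, 0.001]
wrist_force: [0.5, 0.4, 0.6]
width: 0.997
```

>>> step_arm --motion '[[[0.085,0,0,-0.002,0,0,0],[0.03,0,0,-0.002,0,0,0],[0.03,0,0,-0.002,0,0,0],[0.03,0,0,-0.002,0,0,0],[0.03,0,0,-0.002,0,0,0],[0.03,0,0,-0.002,0,0,0],[0.03,0,0,0.02,0,0,0],[0.03,0,0,0.05,0,0,0]]]'

```text
time: 34.4
tool_pos: [0.5665, -0.0005, 0.0406]
tcp_rot: [-0.098, 3.14, 0.002]
wrist_force: [1.5, 0.2, -2.7]
width: 0.507
```

```bash
python3 -c "
from h import *
tool()"
```

```text
t 34.4 tcp mm [ 5.665e+02 -5.000e-01  4.060e+01] jaw deg 93.6 zax [ 0.     0.001 -1.   ] w 43.3 F [ 1.5  0.2 -2.7]
```

>>> step_arm --motion '[[[0.03,-0.006,0.05,0.01,0,0,-0.6],[0.03,-0.012,0.1,0.01,0,0,-1.2],[0.03,-0.0185,0.15,0.01,0,0,-2],[0.03,-0.0185,0.1643,0.01,0,0,-2],[0.03,-0.0185,0.1643,0.0,0,0,-2],[0.03,-0.0185,0.1643,-0.015,0,0,-2],[0.03,-0.0185,0.1643,-0.028,0,0,-2],[0.03,-0.0185,0.1643,-0.028,0,0,-2]]]'

```text
time: 35.4
tool_pos: [0.5462, 0.1623, 0.0102]
tcp_rot: [0.04, -3.137, 0.0]
wrist_force: [-0.4, -0.6, -2.5]
width: 0.507
```

```bash
cat >g.py <<'E'
from h import *
tool(); t=read_state()["tool_pos"]
im,P=look('scene'); hsv=cv2.cvtColor(im,cv2.COLOR_BGR2HSV); b=im.max(-1)
for lo,hi in ((.03,.045),(.055,.075)):
    m=(b>35)&(b<130)&(hsv[...,1]<70)&(abs(P[...,0]-.55)<.13)&(abs(P[...,1]-.164)<.04)&(P[...,2]>lo)&(P[...,2]<hi)
    if m.sum()>50: print(lo,hi,*rect(P,m,lo,hi),np.percentile(P[m][:,2]*1000,[20,80,97]).round(1))
E
python3 g.py
```

```text
t 35.4 tcp mm [546.2 162.3  10.2] jaw deg 91.5 zax [-0.004 -0.    -1.   ] w 43.3 F [-0.4 -0.6 -2.5]
0.03 0.045 [586.2 165. ] [154.9  70. ] 3.3 38.0 539 [33.1 42.7 44.7]
0.055 0.075 [548.2 164. ] [79.8 25. ] -88.0 70.2 124 [61.9 73.1 74.4]
```

>>> step_arm --motion '[[[0.03,0.001,0.001,-0.005,0,0,0],[0.03,0.001,0.001,-0.009,0,0,0],[0.03,0.001,0.001,-0.012,0,0,0],[0.03,0.001,0.001,-0.0135,0,0,0],[0.03,0.001,0.001,-0.0135,0,0,0],[0.03,0.001,0.001,-0.0135,0,0,0],[0.07,0.001,0.001,-0.0135,0,0,0],[0.08,0.001,0.001,-0.0135,0,0,0]]]'

```text
time: 36.45
tool_pos: [0.5485, 0.1638, -0.0018]
tcp_rot: [0.041, -3.14, -0.001]
wrist_force: [-0.8, 0.1, 0.4]
width: 0.911
```

>>> step_arm --motion '[[[0.085,0,0,0,0,0,0],[0.085,0,0,0.05,0,0,0],[0.085,0,0,0.1,0,0,0],[0.085,0,0,0.15,0,0,0],[0.085,-0.01,-0.06,0.15,0,0,0],[0.085,-0.02,-0.12,0.15,0,0,0],[0.085,-0.03,-0.18,0.15,0,0,0],[0.085,-0.04,-0.24,0.15,0,0,0]]]'

```text
time: 37.45
tool_pos: [0.5082, -0.0779, 0.1486]
tcp_rot: [0.042, -3.141, -0.0]
wrist_force: [1.4, 0.2, -0.6]
width: 0.993
```

```bash
python3 m2.py;python3 held2.py; python3 -c "
from h import *
tool()"
```

```text
bottle [ 66 133  44] [567.1 325. ] [26.7 25.1] 47.6 81.3 166
bottle [156  76  35] [528.  321.2] [26.5 25.8] -51.8 81.0 167
bottle [ 30 166 191] [492.1 321.8] [27.2 26.1] 49.4 80.9 166
bottle [ 28  33 174] [418.  318.9] [26.2 25.9] -39.1 81.5 165
orange [475.5 324. ] [226.9  51.5] 4.4 39.8 1001
grey [549.  162.4] [227.1  43.9] 1.5 32.9 848
grey [ 469. -318.] [225.4  46.6] 3.4 28.0 782
dock tray [475.5 321.2] [226.6  46.3] 4.2 42.1 674
plane [-0.0008 -0.0072  0.042 ]
t 37.55 tcp mm [507.6 -81.2 148.5] jaw deg 91.2 zax [-0.001 -0.002 -1.   ] w 85.2 F [-0.5  1.   0. ]
```

The first grey tray is on the mat at (549, 162.4), 1.5°. Fetch the second.

>>> step_arm --motion '[[[0.085,-0.009,-0.055,0,0,0,1.9],[0.085,-0.018,-0.11,0,0,0,1.9],[0.085,-0.027,-0.165,0,0,0,1.9],[0.085,-0.036,-0.22,0,0,0,1.9],[0.085,-0.0386,-0.2366,-0.02,0,0,1.9],[0.085,-0.0386,-0.2366,-0.06,0,0,1.9],[0.085,-0.0386,-0.2366,-0.09,0,0,1.9],[0.085,-0.0386,-0.2366,-0.09,0,0,1.9]]]'

```text
time: 38.55
tool_pos: [0.4665, -0.3146, 0.0546]
tcp_rot: [0.085, -3.133, -0.006]
wrist_force: [-0.2, 0.7, -0.1]
width: 0.992
```

```bash
python3 m2.py|grep grey; python3 tip.py
```

```text
grey [548.9 162.3] [226.6  44.1] 1.4 32.9 824
grey [ 536.7 -313.7] [93.5 46.2] 3.0 28.0 306
t 38.6 tcp mm [ 468.  -315.8   56.8] jaw deg 93.1 zax [-0.004  0.001 -1.   ] w 84.6 F [-0.1  0.4  0.4]
- [[466.0, -359.0, 77.0], [473.0, -358.0, 80.0], [473.0, -357.0, 82.0], [474.0, -359.0, 83.0]]
+ [[472.0, -267.0, 77.0], [470.0, -266.0, 82.0], [476.0, -267.0, 84.0], [463.0, -261.0, 85.0]]
```

>>> step_arm --motion '[[[0.085,0.001,-0.002,-0.02,0,0,0],[0.085,0.001,-0.002,-0.045,0,0,0],[0.085,0.001,-0.002,-0.06,0,0,0],[0.085,0.001,-0.002,-0.066,0,0,0],[0.085,0.001,-0.002,-0.066,0,0,0],[0.03,0.001,-0.002,-0.066,0,0,0],[0.03,0.001,-0.002,-0.066,0,0,0],[0.03,0.001,-0.002,-0.066,0,0,0]]]'

```text
time: 39.65
tool_pos: [0.4709, -0.3192, -0.0067]
tcp_rot: [0.085, -3.14, 0.003]
wrist_force: [-0.4, 0.7, 4.1]
width: 0.51
```

>>> step_arm --motion '[[[0.03,0,0,0,0,0,0],[0.03,0,0,0,0,0,0],[0.03,0,0,0,0,0,0],[0.03,0,0,0.02,0,0,0],[0.03,0,0,0.05,0,0,0],[0.03,0,0,0.09,0,0,0],[0.03,0,0,0.13,0,0,0],[0.03,0,0,0.13,0,0,0]]]'

```text
time: 40.65
tool_pos: [0.4739, -0.3214, 0.1287]
tcp_rot: [-0.085, 3.133, -0.012]
wrist_force: [0.7, -0.7, -1.8]
width: 0.511
```

```bash
python3 -c "
from h import *
tool()"
```

```text
t 40.65 tcp mm [ 473.9 -321.4  128.7] jaw deg 93.1 zax [ 0.008 -0.008 -1.   ] w 43.7 F [ 0.7 -0.7 -1.8]
```

>>> step_arm --motion '[[[0.03,0.008,0.05,0,0.1,0.1,-0.2],[0.03,0.017,0.107,0,0.2,0.2,-0.4],[0.03,0.026,0.164,0,0.3,0.3,-0.6],[0.03,0.035,0.221,0,0.4,0.4,-0.8],[0.03,0.044,0.278,0,0.4,0.4,-1.0],[0.03,0.053,0.335,0,0.4,0.4,-1.2],[0.03,0.062,0.392,0,0.4,0.4,-1.4],[0.03,0.07,0.445,0,0.4,0.4,-1.7]]]'

```text
time: 41.65
tool_pos: [0.5427, 0.1254, 0.1273]
tcp_rot: [0.039, -3.14, 0.002]
wrist_force: [1.0, -0.6, -2.6]
width: 0.508
```

>>> step_arm --motion '[[[0.03,0.004,0.03,0,0,0,0],[0.03,0.007,0.038,0,0,0,0],[0.03,0.007,0.038,-0.02,0,0,0],[0.03,0.007,0.038,-0.04,0,0,0],[0.03,0.007,0.038,-0.06,0,0,0],[0.03,0.007,0.038,-0.07,0,0,0],[0.03,0.007,0.038,-0.07,0,0,0],[0.03,0.007,0.038,-0.07,0,0,0]]]'

```text
time: 42.65
tool_pos: [0.5504, 0.1634, 0.058]
tcp_rot: [0.038, -3.141, 0.001]
wrist_force: [-0.2, -0.3, -2.2]
width: 0.511
```

```bash
cat >g2.py <<'E'
from h import *
tool()
for cam in("top","scene"):
    im,P=look(cam); hsv=cv2.cvtColor(im,cv2.COLOR_BGR2HSV); b=im.max(-1); z=P[...,2]
    m=(b>35)&(b<130)&(hsv[...,1]<70)&(abs(P[...,0]-.55)<.13)&(abs(P[...,1]-.164)<.05)&(z>.05)
    m&=abs(P[...,0]-.55)>.03 if cam=="scene" else z<.12
    h=np.histogram(z[m]*1000,np.arange(50,130,4)); print(cam,h[0].tolist())
    k=m&(P[...,0]>.60); p=P[k&(z<.12)]; 
    if len(p)>10:
        zt=np.percentile(p[:,2],90); q=p[p[:,2]>zt-.006]; print("far end: x max",(q[:,0].max()*1000).round(1),"y",(np.percentile(q[:,1],[2,98])*1000).round(1),"zt",round(zt*1000,1))
E
python3 g2.py; python3 crop.py c10 scene 300 190 540 350
```

```text
t 42.65 tcp mm [550.4 163.4  58. ] jaw deg 91.4 zax [-0.    -0.001 -1.   ] w 43.6 F [-0.2 -0.3 -2.2]
top [0, 0, 0, 26, 50, 41, 3, 0, 5, 25, 22, 13, 0, 0, 0, 0, 1, 3, 0]
scene [0, 0, 0, 7, 189, 181, 114, 116, 101, 138, 178, 149, 5, 0, 0, 0, 0, 0, 0]
far end: x max 665.7 y [143.4 187.1] zt 95.4
```

View pics/c10.png

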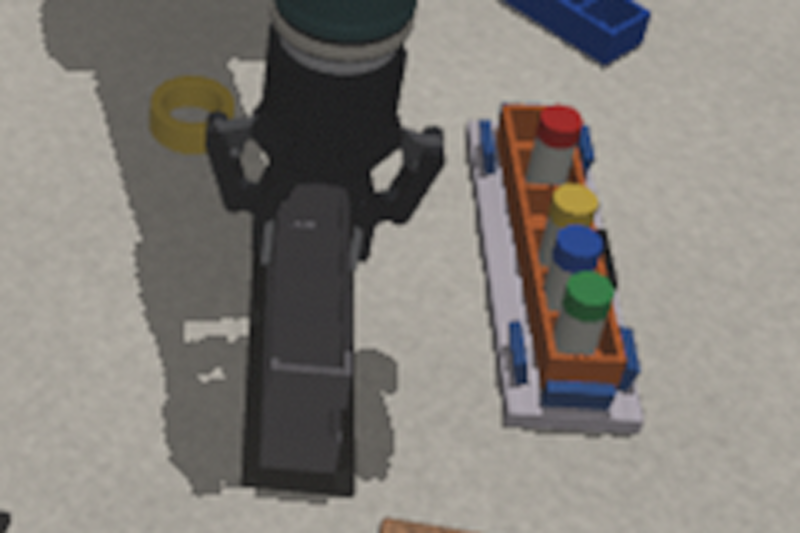

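The held tray hangs level above the first, bottom at z≈65 versus rim 36 and aligned within about 2 mm. Lower and release.

>>> step_arm --motion '[[[0.03,-0.0015,0,-0.01,0,0,0],[0.03,-0.0015,0,-0.018,0,0,0],[0.03,-0.0015,0,-0.024,0,0,0],[0.03,-0.0015,0,-0.028,0,0,0],[0.03,-0.0015,0,-0.0285,0,0,0],[0.03,-0.0015,0,-0.0285,0,0,0],[0.03,-0.0015,0,-0.0285,0,0,0],[0.03,-0.0015,0,-0.0285,0,0,0]]]'

```text
time: 43.8
tool_pos: [0.5492, 0.1637, 0.0301]
tcp_rot: [-0.039, 3.141, -0.001]
wrist_force: [0.3, -0.2, -1.9]
width: 0.506
```

```bash
python3 g2.py
```

```text
t 43.8 tcp mm [549.2 163.7  30.1] jaw deg 91.4 zax [ 0.001 -0.001 -1.   ] w 43.2 F [ 0.3 -0.2 -1.9]
top [1, 0, 1, 7, 3, 0, 0, 0, 0, 3, 4, 1, 0, 0, 0, 0, 0, 0, 0]
scene [121, 118, 109, 145, 141, 6, 0, 0, 0, 0, 0, 0, 0, 0, 0, 0, 0, 0, 0]
far end: x max 664.1 y [143.6 188.3] zt 67.7
```

>>> step_arm --motion '[[[0.03,0,0,-0.001,0,0,0],[0.03,0,0,-0.002,0,0,0],[0.03,0,0,-0.002,0,0,0],[0.03,0,0,-0.002,0,0,0],[0.05,0,0,-0.002,0,0,0],[0.07,0,0,-0.002,0,0,0],[0.085,0,0,-0.002,0,0,0],[0.085,0,0,-0.002,0,0,0]]]'

```text
time: 44.9
tool_pos: [0.5492, 0.1636, 0.0279]
tcp_rot: [-0.039, 3.141, -0.001]
wrist_force: [-0.6, -0.3, -1.3]
width: 0.994
```

>>> step_arm --motion '[[[0.085,0,0,0.04,0,0,0],[0.085,0,0,0.1,0,0,0],[0.085,0,0,0.15,0,0,0],[0.085,-0.02,-0.05,0.17,0,0,0],[0.085,-0.04,-0.1,0.17,0,0,0],[0.085,-0.06,-0.16,0.17,0,0,0],[0.085,-0.08,-0.22,0.17,0,0,0],[0.085,-0.08,-0.26,0.17,0,0,0]]]'

```text
time: 45.9
tool_pos: [0.4676, -0.0983, 0.1979]
tcp_rot: [-0.037, 3.141, -0.002]
wrist_force: [0.8, 0.2, 0.3]
width: 0.994
```

```bash
python3 m2.py;python3 held2.py; python3 - <<'E'
from h import *
tool(); im,P=look(); hsv=cv2.cvtColor(im,cv2.COLOR_BGR2HSV)
m=(hsv[...,1]<60)&(im[...,0]<130)&(abs(P[...,1]-.164)<.06)&(abs(P[...,0]-.55)<.15)
print("upper",*rect(P,m,.058,.08)); print("lower band",*rect(P,m,.02,.035))
p=P[m&(P[...,2]>.061)]; print(np.linalg.lstsq(np.c_[p[:,:2]-[.549,.162],np.ones(len(p))],p[:,2],rcond=None)[0].round(3))
E
python3 crop.py c11 scene 140 170 540 350
```

```text
bottle [ 64 129  42] [566.8 324.9] [26.6 26.3] -86.5 81.2 166
bottle [151  74  34] [528.4 321.2] [26.2 25.8] -38.7 81.4 168
bottle [ 28 162 187] [492.6 321.9] [26.6 25.9] 52.9 81.8 163
bottle [ 27  32 168] [418.3 319.2] [26.3 26.3] 61.3 81.2 166
orange [475.6 323. ] [227.   50.3] 4.2 39.8 990
dock tray [475.8 321.5] [226.8  46.4] 4.5 42.4 675
plane [ 0.0032 -0.0118  0.0423]
t 46.0 tcp mm [468.8 -99.8 198.2] jaw deg 91.2 zax [ 0.001 -0.002 -1.   ] w 85.2 F [0.  1.2 0.3]
upper [548.3 162.3] [227.1  44.2] 1.6 64.7 681
lower band [547.5 161.1] [224.7  40.9] 1.4 31.5 139
[-0.001 -0.007  0.065]
```

View pics/c11.png

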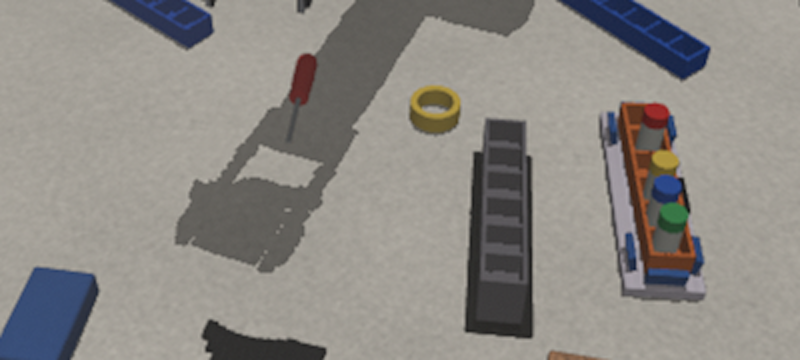

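The grey trays are stacked squarely on the mat. The orange tray is flat in the dock with four upright bottles. Handing in.

```bash
python3 -c "
from workcell import *
print(finish_job())"
```

```text
the job is handed in; nothing more can be done
None
```

The job is handed in, and my last camera checks met every placement criterion they could measure. It took about 46 s of robot time. I viewed 13 pictures.

**What I did:** I set the orange tray with its red bottle in the filling station first. Then I moved the green, blue and yellow bottles (the only three in the grey trays) into free pockets. Last, I stacked the two empty grey trays on the mat.

**Last checks:**
- **Orange tray:** centred within about 1 mm along and 2.5 mm across the station, with no measurable tilt and its rim at seated height. The pin is therefore down, but I inferred this because it cannot be read directly.
- **Bottles:** all four tops are at 81–82 mm, so they stand on the pocket floors, and all look upright.
- **Grey stack:** the lower tray sits about 1 mm from the middle of the mat. The upper tray is within about 1 mm and 0.2° of the lower one and is level. The gripper is clear of everything.

**What went wrong or disagreed:**
- **First grasp:** it closed above the orange tray without moving anything, because the fingers sit about 32 mm higher than the reported tool position implies. I measured this with the camera and allowed for it from then on.
- **Blue bottle:** a light sideways push of about 3 N while releasing it shifted the orange tray about 2 mm inside its guides. It stayed flat.
- **Cameras:** the two differed by about 2 mm, and I corrected for it.
- **Bystanders:** the objects in the last picture were in place by eye. I did not measure them.

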